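# Show a bottle's foot to the inspection camera

## Robot

A 6-joint arm with a two-finger parallel gripper is mounted at the origin on the work surface. World frame = base frame: x ahead of the robot, y to its left, z up, the work surface at z = 0. Lengths are in m, angles in degrees, forces in N, time in s.
With the tool pointing down it reaches from about 0.35 to 0.875 m from the base axis. Payload 4.2 kg.
Tool frame: the origin (TCP) lies on the front face of the gripper's body, between the roots of the fingers; the fingertips stand 70 mm ahead of it and the grasp point (between the pads) lies 51 mm ahead of it (r.nose_length is the distance from the TCP to the fingertips, in m); z points along the fingers, y is the direction in which the jaws open and shut (so a half turn about z gives the same grasp; the last joint's range is limited). The gripper opens to 87 mm and grips with 3 to 60 N. Pads are 19 mm wide; open, the fingers measure 117 mm over their backs; the gripper's body (75 mm by 190 mm) begins 51 mm behind the grasp point.
Start: joints at [87.812, 22.042, 0.453, 0, -68.411, -14.817], TCP at [0.183, 0.598, 0.292] pointing down, gripper open.
Joint ranges: [-179.83, 179.83], [-69.29, 118.12], [-61.27, 80.66], [-181.25, 117.63], [-171.15, -9.14], [-177.46, 177.46]. Speed limits (degrees/s): [159.86, 159.86, 180, 180, 180, 180].

## Interface

Orientations are given as a 3x3 rotation matrix whose columns are the frame's x, y, z axes.
In Python, from station import telemetry, capture, order, r gives the robot as it stands.
- The arm moves only by the tool drive_tool, never from a script. Its argument "series" is a list of rows, each a list of 4 numbers: the shift along the tool's x, y, z as a fraction of full scale, then the turn about the tool's z as a fraction of full scale. In form: [[dx, dy, dz, turn], ...]. A call has 1 to 10 rows; each row is the pose to reach, as a shift and turn from the pose commanded when the call began, along the tool's axes at that moment; what a row does not reach only later rows make up. Full scale, the value 1, is 0.12 m for a shift and 2 rad for a turn. A row lasts 1/8 s, in which the tool goes at most 62.5 mm and 10.7 degrees, less where a joint would pass 70% of its speed; a pose out of reach is approached as far as the arm can. A call with a number of a shift or a turn outside -1 to 1 is refused whole. A call with a gripper value outside its range is refused whole. "fingers" is the finger opening in mm, from 0 to 87, set as the call begins (left out, the last holds). The fingers move at their own pace and stop on an object; the grip force is fixed at half the most. Time passes only in rows, so rows that repeat a pose let the fingers close. It gives the time, the measured TCP pose, the force and the opening at its end, in the units of the state.
- telemetry.sense(): the state, without advancing time (a new reading comes with each control period).
- capture(name): name is "scene" or "top" or "wrist"; returns a dict with "color" (400x640x3 uint8, blue, green, red), "fx", "fy", "cx", "cy" (pixels), "k1" (the pictures are not rectified: a ray, as slopes to the right and down, at radius r is drawn at 1 + k1 r^2 times it, then the intrinsics apply), "eye" and "attitude" of the camera in the world; the wrist camera has in their place "mount" (4x4, takes a point from camera to tool coordinates, whose origin is the TCP and whose axes are the flange's). Camera axes: x right, y up, looking along -z (the intrinsics and any distortion apply to the point x, -y, -z); pixel columns grow to the right and rows downward; lengths in m; the calibration is good to about 2 mm. A picture is of the moment at which its call begins: read the wrist's pose just before it. There is no depth.
- order.finish_job(): hands the job in, once; it reports no verdict.
The state is a dict: "time_s": time; "joints": joint angles; "joint_velocities": joint speeds; "effort": joint torques, N m; "tcp_pos": TCP position; "ee_rot": TCP orientation; "wrist_force": force on the tool from outside, world axes, zero at the start; "moment": the same for the moment, N m; "gripper_width": opening from 0.0 (shut) to 1.0 (fully open).
Only numpy, scipy, OpenCV 4.12 (cv2) and the standard library are available. Lean on these libraries where they do the work, as an engineer would, in place of code of your own. Each camera call takes 0.05 s, during which the arm holds its last target. There are 200 camera calls.

## Task

The foot of the fired bottle has to be checked for cracks: pick the tall bottle with the long thin neck off the wooden ware board and hold it up to the inspection camera, its foot squarely facing the lens, with the middle of the foot midway between the tips of the two spacer prongs and level with them. Do not touch the camera or its prongs, and leave the other pieces and tools standing where they are. Finish while still holding the bottle there, still and clear of everything but your gripper.

Things in the scene. Friction and masses are not known exactly. Their poses are not given: they have to be found in the camera images.
- bottle: The bottle to show: unglazed off-white ceramic, 132 mm tall, 0.17 to 0.35 kg. Round body 54 mm across up to 60 mm above the foot (foot 50 mm across), sloping shoulder from 60 to 82 mm, then a straight round neck 28 mm across from 82 to 132 mm. Origin: centre of the underside (the foot); z axis from foot to mouth. Stands upright at one of four places, 140 mm apart in a square, on the ware board.
- ware_board: Fixed square wooden board, 300 x 300 x 18 mm, on the table, that carries the bottle and three other pieces. Origin: centre of its underside; z up; the pieces stand 18 mm above the table.
- camera: Inspection camera: fixed stand, base 120 x 140 x 12 mm, with a yoke (two cheeks 100 mm high) carrying a tilting head. Origin: centre of the underside of the base; its front is -x. The head, a 62 x 70 x 56 mm box with a black lens barrel 48 mm across, tilts about a level axis along the stand's y, 85 mm above the origin; the lens glass lies 62 mm from that axis.
- lens (a joint): Tilt of the camera head in rad: 0 looks straight up, growing as it leans towards the stand's front (-x). It is clamped stiffly; leave it as it is.
- focus (a point): Midway between the tips of two 6 mm steel prongs that flank the lens parallel to its line of sight (10 mm ball tips, 120 mm apart, along this y axis at +-60 mm; 78 mm beyond the lens glass). The centre of the foot belongs here. Its z axis points out of the lens along the line of sight, up and 20 to 40 degrees from vertical; foot to the lens means the bottle's z points the same way.
- squat_vase: Bystander on the ware board: round-bellied vase of the same ceramic, 84 mm across, only 90 mm tall, short 28 mm neck. Origin: centre of its underside.
- beaker: Bystander on the ware board: plain beaker, 62 mm across, 98 mm tall, no neck. Origin: centre of its underside.
- cup: Bystander on the ware board: cup, 72 mm across, 62 mm tall. Origin: centre of its underside.
- bowl: Bystander: bowl 130 mm across on a dark banding wheel (turntable) at the far side of the table, its rim about 135 mm above the table. Origin: centre of its underside.
- rib: Bystander: flat wooden rib, 90 x 45 x 6 mm, lying on the table. Origin: centre of its underside.
- turning_tool: Bystander: flat-bladed hand tool 180 mm long, lying on the table on the robot's left. Origin: at its underside, near its middle.
Mind the look-alikes: they are no part of the job. What is shaped like the camera but green is not meant.

How it is judged (in metres and radians):
On the way:
1. the bottle is picked up off the ware board (height (world z) of bottle above 0.06 m and contact force between bottle and the fingers above 0.5 N and contact force between bottle and ware_board below 0.05 N), for 0.2 s.
At the end, for the whole second after the job is handed in: The bottle is held in the gripper and by nothing else, still (below 20 mm/s and 0.15 rad/s), the centre of its foot within 15 mm of the point midway between the prong tips (more than 140 mm above the table), its axis within 0.18 rad (10 degrees) of the lens's line of sight, foot towards the lens (distance between bottle and focus below 0.015 m and angle between the z axis of bottle and the z axis of focus, either way round below 0.18 rad and angle between bottle's own z axis and vertical below 1.2 rad and height (world z) of bottle above 0.14 m and contact force between bottle and the fingers above 0.5 N and contact force between bottle and camera below 0.05 N and contact force between bottle and ware_board below 0.05 N and linear speed of bottle below 0.02 m/s and angular speed of bottle below 0.15 rad/s); the arm keeps its last pose, push and grip.
It fails at once if the camera or its prongs are touched (over 2 N) or the head is shifted by more than 5 mm (contact force between camera and anything else above 2 N or distance of focus from where it was at the start of the episode above 0.005 m).
It fails at once if another piece on the board is shifted by more than 15 mm or tipped over (distance of any of squat_vase, beaker, cup from where it was at the start of the episode above 0.015 m or angle between any of squat_vase, beaker, cup's own z axis and vertical above 0.3 rad).
It fails at once if the bowl, the rib or the turning tool is shifted by more than 15 mm (distance of any of bowl, rib, turning_tool from where it was at the start of the episode above 0.015 m).
It fails at once if the bottle is knocked over or turned upside down (angle between bottle's own z axis and vertical above 1.3 rad).
It also fails if it takes over 38 s, if anything falls off the work surface, if the arm or the gripper's body presses on something with over 40 N, if the wrist force passes 120 N, or if a joint passes its speed limit or range.

## Working session

There is one attempt and no reset: what is moved stays moved. The work goes in short steps, Python scripts to look and compute and a tool call to move; the robot and the scene stay as the last step left them, time stands still between calls to the robot, and variables do not carry over. Pictures are saved under pics/ and viewed, about 8 in all and at most 12, crops included, and the job is handed in when it is done.

Besides the shell and the picture viewer there is one more tool, called as a command line: name --pt "numbers of a row" for each row, then --argument value for the rest. drive_tool: Moves the arm, as the interface text tells. Shift numbers are shares of 0.12 m and turn numbers shares of 2 rad, none past 1 either way. Its arguments: {"type":"object","properties":{"series":{"type":"array","items":{"type":"array","items":{"type":"number","minimum":-1,"maximum":1}}},"fingers":{"type":"number"}},"required":["series"]}

```bash
ls; mkdir -p pics; python3 - <<'E'
from station import telemetry, capture, order, r
import cv2
s=telemetry.sense();print(s)
for n in("scene","top"):
    c=capture(n);cv2.imwrite(f"pics/{n}0.png",c["color"]);print({k:v for k,v in c.items() if k!="color"})
c=capture("wrist");print({k:v for k,v in c.items() if k!="color"})
E
```

```text
pics
{'time_s': 0.0, 'joints': array([ 8.78121869e+01,  2.20924469e+01,  3.79863348e-01, -3.01889525e-02,
       -6.84109011e+01, -1.48151706e+01]), 'joint_velocities': array([-0.01928748, -0.06052901, -0.08543385,  0.07457838,  0.04938185,
       -0.00160822]), 'effort': array([-1.11152145e-03, -3.90666461e+01,  1.87408143e+01,  4.21985105e+00,
        1.10103789e-02, -1.91321715e-04]), 'tcp_pos': array([0.18261752, 0.59725643, 0.29113914]), 'ee_rot': array([[ 9.56232687e-01, -2.92606769e-01, -5.71849786e-04],
       [-2.92607317e-01, -9.56230307e-01, -2.13488979e-03],
       [ 7.78631081e-05,  2.20877884e-03, -9.99997558e-01]]), 'wrist_force': array([-0.45968783,  0.13974684,  0.69423475]), 'moment': array([0.00120518, 0.03530644, 0.02550114]), 'gripper_width': 1.0015133938492842}
{'fx': 454.4012246318227, 'fy': 454.4012246318227, 'cx': 325.6957543549023, 'cy': 191.52470544337038, 'k1': -0.05700282252522276, 'eye': array([1.26584728, 0.48754756, 1.16035458]), 'attitude': array([[-4.70452115e-01, -6.87881815e-01,  5.52714588e-01],
       [ 8.82425280e-01, -3.67200972e-01,  2.9409024
[... 192 characters left out ...]
563982124, 'eye': array([0.42293532, 0.0811765 , 1.27235137]), 'attitude': array([[ 0.02737154,  0.9927966 , -0.11664351],
       [-0.99962409,  0.02700046, -0.00476052],
       [-0.0015768 ,  0.11672996,  0.99316244]])}
{'fx': 334.7494220891582, 'fy': 334.7494220891582, 'cx': 320.8801806710952, 'cy': 195.4676070379476, 'k1': -0.03635134402150521, 'mount': array([[-4.66305332e-04,  9.65950021e-01,  2.58728314e-01,
         6.95227426e-02],
       [ 9.99999878e-01,  4.92461066e-04, -3.62832410e-05,
         5.62838998e-04],
       [-1.62461419e-04,  2.58728265e-01, -9.65950132e-01,
        -9.41722279e-02],
       [ 0.00000000e+00,  0.00000000e+00,  0.00000000e+00,
         1.00000000e+00]])}
```

View pics/scene0.png

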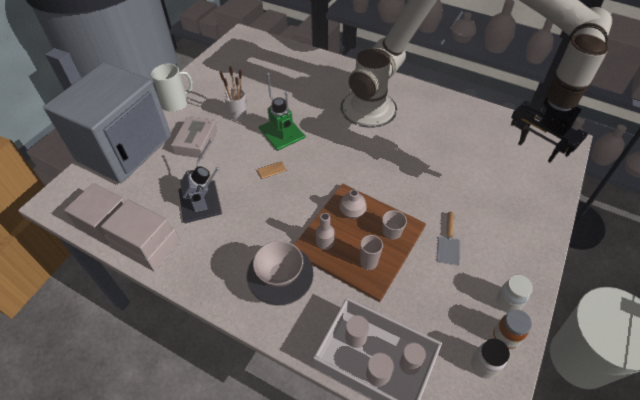

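View pics/top0.png

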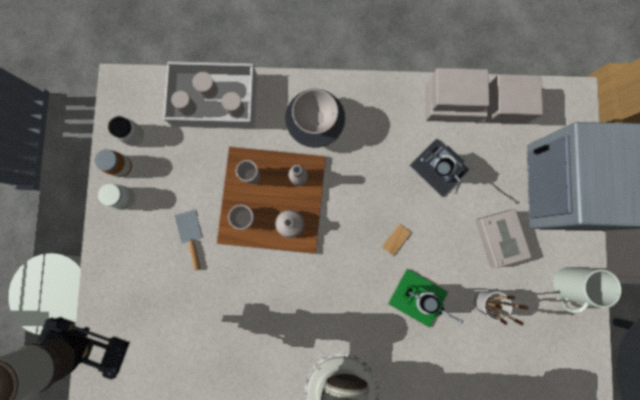

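Candidates: two ceramic necked pieces on the board, at top-view (298,175) and (290,223). The first is slimmer and taller in the scene view (325,232), so it fits the bottle; the second is the squat vase. Grey camera at top (440,165); the green one at (420,297) is the decoy. Next I'll confirm these in an enlarged crop.

```bash
cat > h.py <<'E'
import numpy as np, cv2
from station import telemetry, capture, order, r
def cam(c,s=None):
    if "eye" in c: return c["eye"],c["attitude"]
    M=c["mount"]; R=s["ee_rot"]; return s["tcp_pos"]+R@M[:3,3], R@M[:3,:3]
def K(c): return np.array([[c["fx"],0,c["cx"]],[0,c["fy"],c["cy"]],[0,0,1.]])
def ray(c,uv,s=None):
    e,A=cam(c,s); d=np.array([c["k1"],0,0,0.])
    p=cv2.undistortPoints(np.array([[uv]],float),K(c),d)[0,0]
    v=A@np.array([p[0],-p[1],-1]); return e,v/np.linalg.norm(v)
def proj(c,P,s=None):
    e,A=cam(c,s); q=(np.atleast_2d(P)-e)@A; q=q*[1,-1,-1]
    return cv2.projectPoints(q,np.zeros(3),np.zeros(3),K(c),np.array([c["k1"],0,0,0.]))[0][:,0]
def onz(c,uv,z,s=None):
    e,v=ray(c,uv,s); return e+v*(z-e[2])/v[2]
def tri(rs):
    A=0;b=0
    for e,v in rs:
        Q=np.eye(3)-np.outer(v,v);A=A+Q;b=b+Q@e
    p=np.linalg.solve(A,b); return p,[np.linalg.norm((np.eye(3)-np.outer(v,v))@(p-e))*1e3 for e,v in rs]
E
python3 - <<'E'
import cv2,numpy as np
t=cv2.imread("pics/top0.png");s=cv2.imread("pics/scene0.png")
f=lambda i,x,y,w,h:cv2.resize(i[y:y+h,x:x+w],(400,300),interpolation=cv2.INTER_CUBIC)
cv2.imwrite("pics/c1.png",np.vstack([np.hstack([f(t,400,130,80,60),f(s,160,150,80,60)]),np.hstack([f(t,200,140,160,120),f(s,280,175,160,120)])]))
E
```

```text
(no output)
```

View pics/c1.png

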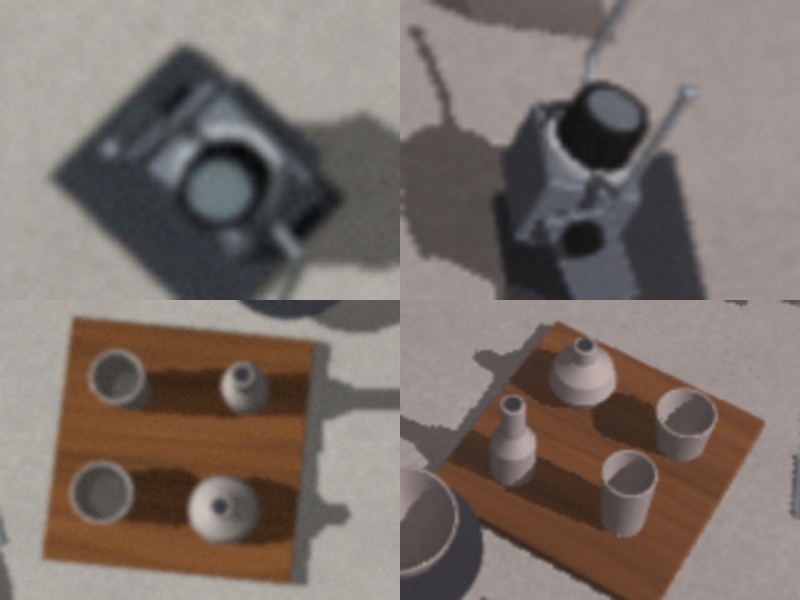

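Confirmed: the bottle's mouth is at top (297.2,168.8) and scene (324.8,217). The squat vase, beaker and cup fill the other three places. The first crop cut off the prongs, so I need a wider one.

```bash
python3 - <<'E'
import cv2,numpy as np
t=cv2.imread("pics/top0.png");s=cv2.imread("pics/scene0.png")
f=lambda i,x,y,w,h:cv2.resize(i[y:y+h,x:x+w],(400,500),interpolation=cv2.INTER_CUBIC)
cv2.imwrite("pics/c2.png",np.hstack([f(t,403,125,80,100),f(s,165,130,80,100)]))
E
```

```text
(no output)
```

View pics/c2.png

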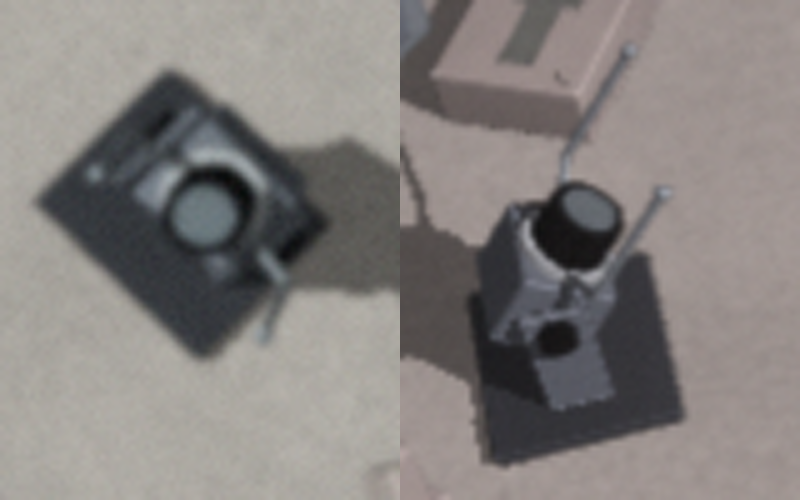

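```bash
cat > fit.py <<'E'
from h import *
from scipy.optimize import least_squares
ct=capture("top");cs=capture("scene")
T=lambda p:np.array(p)/5+[403,125]
S=lambda p:(np.array(p)-[400,0])/5+[165,130]
tip_t=[T((93,172)),T((265,338))];tip_s=[S((665,192)),S((630,48))];lt,ls=T((207,215)),S((592,208))
for a,b in zip(tip_t,tip_s): print("tip",tri([ray(ct,a),ray(cs,b)]))
p,_=tri([ray(ct,lt),ray(cs,ls)]);print("lens",p,_)
crn=[onz(ct,T(q),.012)[:2] for q in((38,203),(172,68),(328,222),(205,358))]
print("base top",np.round(crn,4),np.mean(crn,0))
# corners order in stand frame: left-most=(-x,+y?) 
def pts(v,perm):
    x,y,yw,t=v; R=np.array([[np.cos(yw),-np.sin(yw),0],[np.sin(yw),np.cos(yw),0],[0,0,1]])
    ax=np.array([-np.sin(t),0,np.cos(t)]);L=np.array([0,0,.085])+.062*ax;F=L+.078*ax
    q=np.array([L,F+[0,.06*perm,0],F-[0,.06*perm,0]]);return q@R.T+[x,y,0],R@ax,(L+.078*ax)@R.T+[x,y,0],
def basec(v):
    x,y,yw,_=v;return np.array([[np.cos(yw)*a-np.sin(yw)*b+x,np.sin(yw)*a+np.cos(yw)*b+y,.012] for a,b in((-.06,.07),(.06,.07),(.06,-.07),(-.06,-.07))])
ct_pix=np.array([T(q) for q in((38,203),(172,68),(328,222),(205,358))])
c0=np.mean(crn,0)
for yw0 in np.arange(-3,3.2,.7):
    def res(v):
        P=pts(v,1)[0]; B=proj(ct,basec(v))
        return np.r_[(proj(ct,P)-[lt,*tip_t]).ravel(),(proj(cs,P)-[ls,*tip_s]).ravel(),(B-ct_pix).ravel()*.5]
    o=least_squares(res,[*c0,yw0,.5],loss="soft_l1")
    if o.cost<60: print(o.cost,o.x,np.round(res(o.x),1)); _,a,F=pts(o.x,1);print("axis",a,"F",F,"lean",np.degrees(o.x[3]))
b,e=tri([ray(ct,(297.2,168.8)),ray(cs,(324.8,217))]);print("mouth",b,e)
def brd(q): return np.array(q)*.4+[200,140]
C=[onz(ct,brd(np.array(q)-[0,300]),.018)[:2] for q in((75,318),(313,342),(292,583),(43,557))];print("board",np.round(C,4))
for n,q,z in(("vase",(222,507),.108),("cup",(102,493),.08),("beaker",(118,377),.116)): print(n,onz(ct,brd(np.array(q)-[0,300]),z))
for n,q in(("bowl",(316,112)),): print(n,onz(ct,q,.135))
E
python3 fit.py
```

```text
tip (array([ 0.65287175, -0.18577103,  0.19705691]), [np.float64(0.12522836814687968), np.float64(0.12522836814688823)])
tip (array([ 0.56758938, -0.2757414 ,  0.19540855]), [np.float64(0.16259339011105467), np.float64(0.16259339011092236)])
lens [ 0.64340989 -0.26386598  0.1324407 ] [np.float64(1.5344335058651228), np.float64(1.534433505865127)]
base top [[ 0.6722 -0.198 ]
 [ 0.7595 -0.281 ]
 [ 0.6653 -0.3764]
 [ 0.579  -0.2999]] [ 0.66899103 -0.2888206 ]
1.5949604561101538 [ 0.67063546 -0.28868006 -0.76295255  0.64355596] [-0.6 -0.   0.5  0.6 -0.5 -0.4 -0.5 -0.4 -0.1 -0.5  0.1 -0.  -0.2 -0.6
 -0.2 -0.5  0.7 -0.  -0.3  0. ]
axis [-0.43371098  0.41466546  0.79996709] F [ 0.60991592 -0.2306269   0.19699539] lean 36.87304054793463
1.5949604561100417 [ 0.67063546 -0.28868006 -0.76295255  0.64355596] [-0.6 -0.   0.5  0.6 -0.5 -0.4 -0.5 -0.4 -0.1 -0.5  0.1 -0.  -0.2 -0.6
 -0.2 -0.5  0.7 -0.  -0.3  0. ]
axis [-0.43371098  0.41466546  0.79996709] F [ 0.60991592 -0.2306269   0.19699539] lean 36.87304053689055
1.5949604561100874 [ 0.67063546 -0.28868006 -0.76295255  0.64355596] [-0.6 -0.   0.
[... 1226 characters left out ...]
6546  0.79996708] F [ 0.60991592 -0.2306269   0.19699539] lean 36.87304153707157
1.5949604561101418 [ 0.67063546 -0.28868006 -0.76295255  0.64355596] [-0.6 -0.   0.5  0.6 -0.5 -0.4 -0.5 -0.4 -0.1 -0.5  0.1 -0.  -0.2 -0.6
 -0.2 -0.5  0.7 -0.  -0.3  0. ]
axis [-0.43371098  0.41466545  0.79996709] F [ 0.60991592 -0.2306269   0.19699539] lean 36.87304028896009
mouth [0.62768409 0.14385363 0.14626269] [np.float64(1.2740862925554328), np.float64(1.2740862925553929)]
board [[0.7135 0.3587]
 [0.6913 0.0651]
 [0.3979 0.0829]
 [0.4204 0.3819]]
vase [0.48164007 0.16322206 0.108     ]
cup [0.49529798 0.30333292 0.08      ]
beaker [0.62426275 0.28496117 0.116     ]
bowl [0.79399965 0.09575487 0.135     ]
```

Focus is at about (0.610, -0.231, 0.197), with the line of sight leaning about 37° towards azimuth 136°. The tool can only point down, so my plan is:

1. Grip the bottle by the neck.
2. Swivel it in the jaws by pushing its foot against the fixed board's side.
3. Yaw it to the camera.

First I move above the bottle.

drive_tool --pt "0.5 0.27 0 0" --pt "1 0.545 0 0" --pt "1 0.545 0 0" --fingers 87

```text
time_s: 0.62
tcp_pos: [0.2802, 0.4975, 0.2925]
ee_rot: [[0.955, -0.296, -0.0], [-0.296, -0.955, -0.001], [0.0, 0.001, -1.0]]
wrist_force: [-0.8, 0.9, 0.5]
gripper_width: 0.999
```

drive_tool --pt "0.5 0.27 0 0" --pt "1 0.545 0 0" --pt "1 0.545 0 0"

```text
time_s: 1.0
tcp_pos: [0.3756, 0.4005, 0.2923]
ee_rot: [[0.955, -0.296, -0.0], [-0.296, -0.955, -0.0], [0.0, 0.0, -1.0]]
wrist_force: [-0.4, 0.7, -0.3]
gripper_width: 0.999
```

drive_tool --pt "0.5 0.27 0 0" --pt "1 0.545 0 0" --pt "1 0.545 0 0"

```text
time_s: 1.38
tcp_pos: [0.4712, 0.3033, 0.292]
ee_rot: [[0.955, -0.295, -0.0], [-0.295, -0.955, -0.0], [0.0, 0.0, -1.0]]
wrist_force: [-0.7, -0.0, 0.5]
gripper_width: 0.998
```

drive_tool --pt "0.3 0.2 0 0.09" --pt "0.6 0.4 0 0.18" --pt "0.6 0.4 0 0.27" --pt "0.6 0.4 0 0.36" --pt "0.6 0.4 0 0.45" --pt "0.6 0.4 0 0.54" --pt "0.6 0.4 0 0.63" --pt "0.6 0.4 0 0.672" --pt "0.6 0.4 0 0.672"

```text
time_s: 2.5
tcp_pos: [0.5241, 0.2391, 0.2921]
ee_rot: [[-0.067, -0.998, 0.0], [-0.998, 0.067, 0.0], [-0.0, -0.0, -1.0]]
wrist_force: [0.1, 0.8, 0.3]
gripper_width: 0.999
```

```bash
python3 - <<'E'
from h import *
s=telemetry.sense();c=capture("wrist");print(s["time_s"],s["joints"],s["tcp_pos"],s["ee_rot"])
cv2.imwrite("pics/w1.png",c["color"])
R=s["ee_rot"]
d=np.array([.626,.145,.181])-s["tcp_pos"];print("d tool/0.12",R.T@d/.12)
print(proj(c,[[.626,.145,.15]],s))
E
```

```text
2.5 [ 4.06209178e+01  1.72888928e+01 -6.63317638e+00 -1.15295405e-02
 -6.60675604e+01 -4.44694048e+01] [0.52411869 0.2390826  0.2921483 ] [[-6.71997010e-02 -9.97739545e-01  1.76439742e-05]
 [-9.97739512e-01  6.71997033e-02  2.57452143e-04]
 [-2.58055853e-04 -3.03383243e-07 -9.99999967e-01]]
d tool/0.12 [ 0.72543515 -0.89977748  0.92604893]
[[159.94761442  82.34685086]]
```

View pics/w1.png

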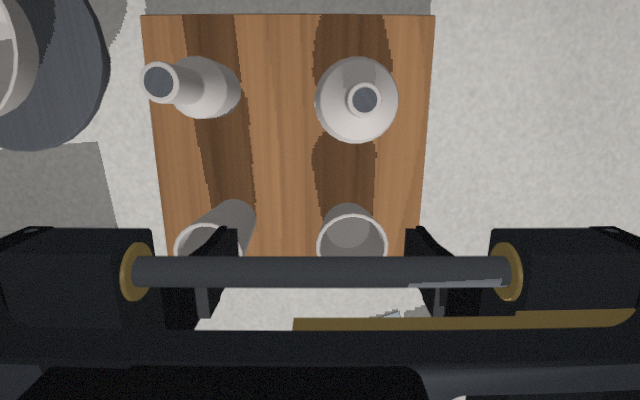

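The predicted mouth pixel (159.9,82.3) matches the image (160,82). I move over it and descend.

drive_tool --pt "0.4 -0.45 0 0" --pt "0.725 -0.9 0 0" --pt "0.725 -0.9 0 0" --pt "0.725 -0.9 0.3 0" --pt "0.725 -0.9 0.6 0" --pt "0.725 -0.9 0.926 0" --pt "0.725 -0.9 0.926 0"

```text
time_s: 3.42
tcp_pos: [0.624, 0.1435, 0.1778]
ee_rot: [[-0.069, -0.998, -0.007], [-0.998, 0.069, -0.003], [0.003, 0.007, -1.0]]
wrist_force: [-0.3, 0.0, 0.3]
gripper_width: 0.999
```

drive_tool --pt "0 0 0 0" --pt "0 0 0 0" --pt "0 0 0 0" --pt "0 0 0 0" --pt "0 0 0 0" --pt "0 0 0 0" --fingers 0

```text
time_s: 4.18
tcp_pos: [0.6261, 0.1434, 0.1811]
ee_rot: [[-0.07, -0.998, -0.0], [-0.998, 0.07, -0.0], [0.0, 0.0, -1.0]]
wrist_force: [-0.0, 0.3, 0.3]
gripper_width: 0.407
```

drive_tool --pt "0 0 0 0" --pt "0 0 0 0" --pt "0 0 0 0" --pt "0 0 0 0" --pt "0 0 0 0"

```text
time_s: 4.8
tcp_pos: [0.6262, 0.1435, 0.1811]
ee_rot: [[-0.07, -0.998, 0.0], [-0.998, 0.07, 0.0], [-0.0, -0.0, -1.0]]
wrist_force: [0.6, -0.1, -1.0]
gripper_width: 0.317
```

drive_tool --pt "0 0 -0.1 0" --pt "0 0 -0.2 0" --pt "0 0 -0.4 0" --pt "0 0 -0.4 0" --pt "0 0 -0.4 0" --pt "0 0 -0.4 0"

```text
time_s: 5.55
tcp_pos: [0.6255, 0.1433, 0.2279]
ee_rot: [[-0.07, -0.998, -0.002], [-0.998, 0.07, -0.001], [0.001, 0.002, -1.0]]
wrist_force: [-0.6, -0.1, -2.0]
gripper_width: 0.312
```

Lifted, with the foot about 65 mm up. I carry it past the board's right edge and lower it beside the board.

drive_tool --pt "0.25 0.1 0 0" --pt "0.5 0.2 0 0" --pt "0.75 0.31 0 0" --pt "0.97 0.31 0 0" --pt "0.97 0.31 0 0" --pt "0.97 0.31 0.2 0" --pt "0.97 0.31 0.4 0" --pt "0.97 0.31 0.5 0" --pt "0.97 0.31 0.5 0" --pt "0.97 0.31 0.5 0"

```text
time_s: 6.8
tcp_pos: [0.5816, 0.0303, 0.17]
ee_rot: [[-0.069, -0.998, 0.002], [-0.998, 0.069, 0.0], [-0.0, -0.002, -1.0]]
wrist_force: [-0.2, 0.8, -2.0]
gripper_width: 0.315
```

```bash
python3 - <<'E'
from h import *
s=telemetry.sense();print(s["time_s"],s["tcp_pos"],s["wrist_force"])
f=lambda c,x,y:cv2.resize(c["color"][y:y+100,x:x+80],(400,500),interpolation=cv2.INTER_CUBIC)
cv2.imwrite("pics/e1.png",np.hstack([f(capture("scene"),265,160),f(capture("top"),290,150)]))
E
```

```text
6.8 [0.58158456 0.03027614 0.16996052] [-0.18854047  0.78290699 -2.01487346]
```

View pics/e1.png

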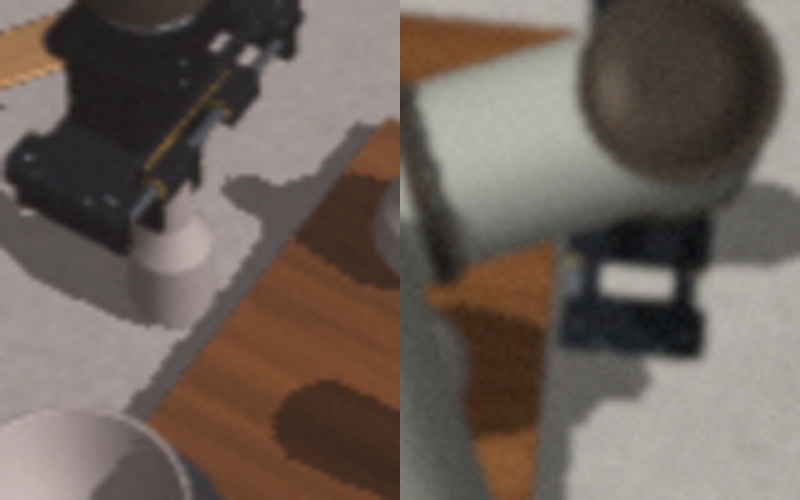

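drive_tool --pt "-0.08 0 0 0" --pt "-0.13 0 0 0" --pt "-0.18 0 0.0 0" --pt "-0.23 0 0.0 0" --pt "-0.28 0 0.01 0" --pt "-0.33 0 0.02 0" --pt "-0.36 0 0.03 0" --pt "-0.36 0 0.03 0"

```text
time_s: 7.9
tcp_pos: [0.5839, 0.0733, 0.1653]
ee_rot: [[-0.07, -0.998, -0.0], [-0.998, 0.07, 0.0], [-0.0, 0.0, -1.0]]
wrist_force: [-0.4, -2.8, 0.4]
gripper_width: 0.312
```

drive_tool --pt "-0.05 0 0.01 0" --pt "-0.1 0 0.02 0" --pt "-0.15 0 0.03 0" --pt "-0.2 0 0.04 0" --pt "-0.25 0 0.04 0" --pt "-0.3 0 0.04 0" --pt "-0.3 0 0.04 0"

```text
time_s: 8.78
tcp_pos: [0.5858, 0.1093, 0.1602]
ee_rot: [[-0.07, -0.998, -0.002], [-0.998, 0.07, -0.0], [0.0, 0.002, -1.0]]
wrist_force: [-1.5, -2.6, -1.6]
gripper_width: 0.315
```

```bash
python3 - <<'E'
from h import *
s=telemetry.sense();print(s["time_s"],s["tcp_pos"],s["wrist_force"],s["moment"])
f=lambda c,x,y:cv2.resize(c["color"][y:y+100,x:x+80],(400,500),interpolation=cv2.INTER_CUBIC)
c=capture("wrist")
cv2.imwrite("pics/e2.png",np.hstack([f(capture("scene"),265,160),cv2.resize(c["color"],None,fx=.62,fy=1.25)[:,:396]]))
E
```

```text
8.775 [0.58582107 0.10930545 0.16016566] [-1.4809233  -2.56331397 -1.64259905] [-1.12310485  0.39663715 -0.01386529]
```

View pics/e2.png

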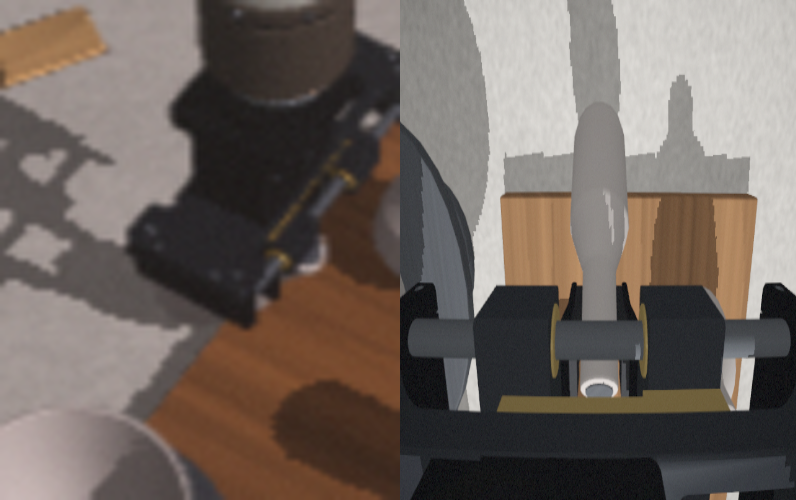

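The bottle has swivelled about the jaw axis. I lift it clear, then measure the tilt.

drive_tool --pt "0.02 0 -0.1 0" --pt "0.1 0 -0.3 0" --pt "0.2 0 -0.6 0" --pt "0.3 0 -0.9 0" --pt "0.3 0 -1 0" --pt "0.3 0 -1 0"

```text
time_s: 9.62
tcp_pos: [0.5842, 0.0737, 0.2814]
ee_rot: [[-0.07, -0.998, 0.002], [-0.998, 0.07, 0.002], [-0.002, -0.002, -1.0]]
wrist_force: [0.6, -0.7, -3.2]
gripper_width: 0.314
```

drive_tool --pt "0.2 0 -0.3 0" --pt "0.4 0 -0.6 0" --pt "0.6 0 -0.92 0" --pt "0.8 0 -0.92 0" --pt "0.8 0 -0.92 0" --pt "0.8 0 -0.92 0"

```text
time_s: 10.38
tcp_pos: [0.577, -0.022, 0.3891]
ee_rot: [[-0.07, -0.998, -0.003], [-0.998, 0.07, 0.0], [0.0, 0.003, -1.0]]
wrist_force: [0.1, 0.1, -2.4]
gripper_width: 0.314
```

```bash
python3 - <<'E'
from h import *
s=telemetry.sense();print(s["time_s"],s["tcp_pos"],s["ee_rot"],s["wrist_force"],s["joints"])
a=capture("scene")["color"];b=capture("wrist")["color"]
print(proj(capture("scene"),s["tcp_pos"]))
cv2.imwrite("pics/sc3.png",a);cv2.imwrite("pics/w3.png",b)
u,v=proj(capture("scene"),s["tcp_pos"])[0].astype(int)
A=a[max(v-40,0):v+110,u-60:u+60]
cv2.imwrite("pics/e3.png",np.hstack([cv2.resize(A,(480,600),interpolation=cv2.INTER_CUBIC),cv2.resize(b[:300,180:460],(320,343)) if 0 else np.vstack([b[:300,160:480],np.zeros((300,320,3),np.uint8)])]));print(u-60,max(v-40,0))
E
```

```text
10.375 [ 0.57704112 -0.02201843  0.3891078 ] [[-6.96148995e-02 -9.97568681e-01 -3.23907145e-03]
 [-9.97573940e-01  6.96146044e-02  2.03910113e-04]
 [ 2.20723351e-05  3.24540845e-03 -9.99994733e-01]] [ 0.09005199  0.10918809 -2.42242468] [ 1.38560438e+01  1.45444166e+01  3.42130196e+00 -5.68214775e-02
 -7.90542777e+01 -1.78370389e+01]
[[275.17815264 120.1955722 ]]
215 80
```

View pics/e3.png

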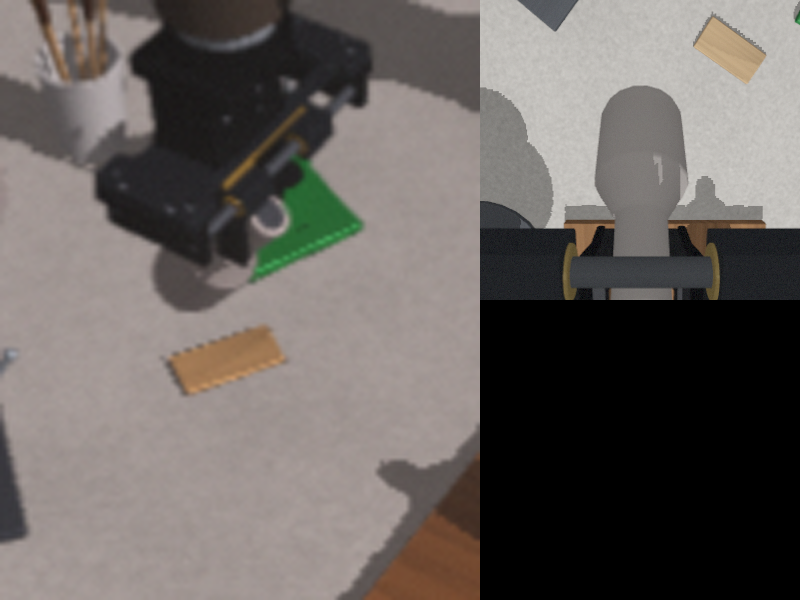

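```bash
cat > tilt.py <<'E'
from h import *
from scipy.optimize import least_squares
ph=np.linspace(0,2*np.pi,120)
def ring(h,rad,th,g):   # tool frame
    a=np.array([-np.sin(th),0,-np.cos(th)]); p=np.array([np.cos(th),0,-np.sin(th)]); q=np.array([0,1,0])
    return np.array([0,0,.051])+(h-g)*a+rad*(np.cos(ph)[:,None]*p+np.sin(ph)[:,None]*q)
def wpix(c,P):
    s=dict(tcp_pos=np.zeros(3),ee_rot=np.eye(3));return proj(c,P,s)
def pred(cw,cs,s,th,g):
    f=wpix(cw,ring(0,.025,th,g)); f2=wpix(cw,ring(.003,.027,th,g));b=wpix(cw,ring(.06,.027,th,g));n=wpix(cw,ring(.082,.014,th,g))
    m=proj(cs,s["tcp_pos"]+ring(.132,.012,th,g)@s["ee_rot"].T).mean(0)
    i=b[:,0].argmin();k=n[:,0].argmin()
    return dict(top=min(f[:,1].min(),f2[:,1].min()),kw=np.ptp(b[:,0]),kr=b[i,1],nr=n[k,1],fw=np.ptp(f2[:,0]),m=m)
E
python3 - <<'E'
from tilt import *
s=telemetry.sense();cw=capture("wrist");cs=capture("scene")
for th in (28,32,36,40,44):
  for g in (.107,.112,.117):
    p=pred(cw,cs,s,np.radians(th),g);print(th,g,{k:np.round(v,1) for k,v in p.items()})
print("obs top 86 kw 90 kr~190 nr~211 fw ~80 m 283,133")
E
```

```text
28 0.107 {'top': np.float64(103.2), 'kw': np.float64(94.1), 'kr': np.float64(190.3), 'nr': np.float64(221.0), 'fw': np.float64(77.1), 'm': array([279.8, 130. ])}
28 0.112 {'top': np.float64(99.6), 'kw': np.float64(92.3), 'kr': np.float64(184.5), 'nr': np.float64(214.1), 'fw': np.float64(75.9), 'm': array([279.2, 131. ])}
28 0.117 {'top': np.float64(96.1), 'kw': np.float64(90.6), 'kr': np.float64(179.0), 'nr': np.float64(207.5), 'fw': np.float64(74.8), 'm': array([278.6, 131.9])}
32 0.107 {'top': np.float64(94.4), 'kw': np.float64(95.3), 'kr': np.float64(186.3), 'nr': np.float64(218.8), 'fw': np.float64(78.9), 'm': array([280.3, 130.5])}
32 0.112 {'top': np.float64(90.3), 'kw': np.float64(93.6), 'kr': np.float64(180.1), 'nr': np.float64(211.5), 'fw': np.float64(77.7), 'm': array([279.6, 131.3])}
32 0.117 {'top': np.float64(86.4), 'kw': np.float64(91.9), 'kr': np.float64(174.1), 'nr': np.float64(204.5), 'fw': np.float64(76.6), 'm': array([278.9, 132.2])}
36 0.107 {'top': np.float64(85.6), 'kw': np.float64(96.6), 'kr': np.float64(182.6), 'nr': np.float64(216.0), 'fw': np.float64(80.8), 
[... 663 characters left out ...]
132.1])}
40 0.117 {'top': np.float64(66.9), 'kw': np.float64(95.0), 'kr': np.float64(163.4), 'nr': np.float64(198.3), 'fw': np.float64(80.8), 'm': array([279.5, 132.8])}
44 0.107 {'top': np.float64(67.8), 'kw': np.float64(99.6), 'kr': np.float64(174.2), 'nr': np.float64(212.8), 'fw': np.float64(85.4), 'm': array([281.7, 132. ])}
44 0.112 {'top': np.float64(62.3), 'kw': np.float64(98.2), 'kr': np.float64(166.7), 'nr': np.float64(204.2), 'fw': np.float64(84.3), 'm': array([280.7, 132.5])}
44 0.117 {'top': np.float64(56.9), 'kw': np.float64(96.8), 'kr': np.float64(159.3), 'nr': np.float64(195.9), 'fw': np.float64(83.3), 'm': array([279.7, 133.1])}
obs top 86 kw 90 kr~190 nr~211 fw ~80 m 283,133
```

Tilt is about 34° and grip height about 112 mm. The target lean is about 36.5°, so this is well within the 10° tolerance. I yaw and carry it to a standoff above the focus.

drive_tool --pt "0.2 0.05 0 -0.09" --pt "0.4 0.1 0 -0.18" --pt "0.6 0.15 0 -0.27" --pt "0.8 0.2 0 -0.36" --pt "0.8 0.2 0 -0.438" --pt "0.8 0.2 0 -0.438" --pt "0.8 0.2 0 -0.438" --pt "0.8 0.2 0 -0.438"

```text
time_s: 11.68
tcp_pos: [0.5466, -0.1165, 0.3911]
ee_rot: [[0.721, -0.693, -0.0], [-0.693, -0.721, -0.0], [-0.0, 0.0, -1.0]]
wrist_force: [0.5, 0.4, -1.7]
gripper_width: 0.317
```

```bash
python3 - <<'E'
from tilt import *
s=telemetry.sense();cw=capture("wrist");cs=capture("scene");R=s["ee_rot"]
print(s["time_s"],s["tcp_pos"],s["wrist_force"],np.degrees(np.arctan2(R[1,0],R[0,0])))
F=np.array([.610,-.2307,.1967])
for th in(34,):
    f=np.array([.112*np.sin(np.radians(th)),0,.051+.112*np.cos(np.radians(th))])
    print("to focus, tool",(R.T@(F-s["tcp_pos"])-f)/.12)
cv2.imwrite("pics/sc4.png",cs["color"])
cv2.imwrite("pics/w4.png",cw["color"])
print("tips in wrist",proj(cw,[[.6529,-.1858,.197],[.5676,-.2757,.1954]],s))
E
```

```text
11.675 [ 0.54660572 -0.11647237  0.3910693 ] [ 0.4914267   0.3724601  -1.74911839] -43.85529337323147
to focus, tool [0.51870269 0.32020201 0.42090856]
tips in wrist [[289.84378454  35.37986031]
 [444.20174133  35.4567317 ]]
```

View pics/w4.png

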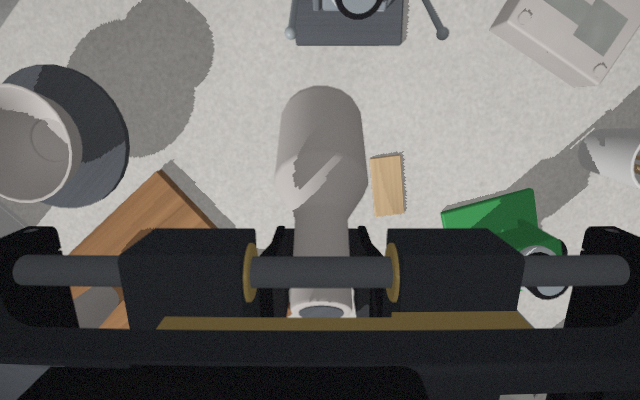

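Prong tips are seen at (290,33) and (442,34), predicted (290,35) and (444,35): agreement to about 1 mm. I align first, then come down along the line of sight.

drive_tool --pt "0.1 0.16 0 0" --pt "0.2 0.32 0 0" --pt "0.2 0.32 0 0" --pt "0.28 0.32 0.105 0" --pt "0.36 0.32 0.21 0" --pt "0.44 0.32 0.315 0" --pt "0.49 0.32 0.38 0" --pt "0.519 0.32 0.421 0" --pt "0.519 0.32 0.421 0" --pt "0.519 0.32 0.421 0"

```text
time_s: 13.02
tcp_pos: [0.5649, -0.1876, 0.3412]
ee_rot: [[0.722, -0.692, 0.001], [-0.692, -0.722, -0.0], [0.001, -0.001, -1.0]]
wrist_force: [-1.2, -0.2, -3.0]
gripper_width: 0.313
```

```bash
python3 - <<'E'
from tilt import *
s=telemetry.sense();cw=capture("wrist");cs=capture("scene");ct=capture("top");R=s["ee_rot"]
print(s["time_s"],s["tcp_pos"],s["wrist_force"])
print("tips wrist",proj(cw,[[.6529,-.1858,.197],[.5676,-.2757,.1954]],s),{k:np.round(v,1) for k,v in pred(cw,cs,s,np.radians(34),.112).items()})
fr=s["tcp_pos"]+ring(0,.025,np.radians(34),.112)@R.T
b=np.ascontiguousarray(cw["color"]); 
a=cs["color"][110:210,165:245]
cv2.imwrite("pics/e5.png",np.hstack([cv2.resize(a,(400,500),interpolation=cv2.INTER_CUBIC),cv2.resize(b[:250,220:420+20],(400,500)) ]))
print("foot ring scene centre",proj(cs,fr.mean(0)), "focus",proj(cs,[.61,-.2307,.1967]))
E
```

```text
13.025 [ 0.56491444 -0.18761563  0.34121797] [-1.21182605 -0.15952106 -2.97765244]
tips wrist [[230.35189902 117.85105249]
 [407.56714341 116.67179096]] {'top': np.float64(84.0), 'kw': np.float64(94.4), 'kr': np.float64(176.3), 'nr': np.float64(208.6), 'fw': np.float64(78.8), 'm': array([233.2, 119.9])}
foot ring scene centre [[214.12548106 153.25385624]] focus [[214.37615842 153.41817385]]
```

View pics/e5.png

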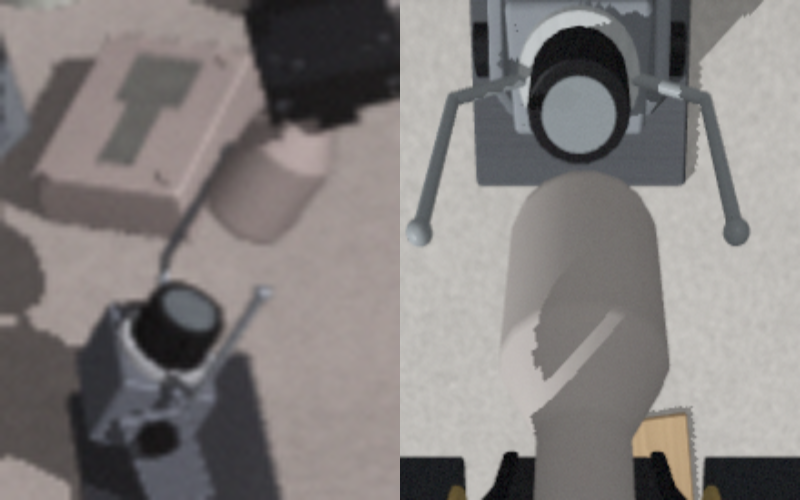

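The foot centre measures (214,154) in the scene view, with the focus projecting to (214.4,153.4). It is centred between the tips in the wrist view. I hold for a moment to check for creep.

drive_tool --pt "0 0 0 0" --pt "0 0 0 0" --pt "0 0 0 0" --pt "0 0 0 0" --pt "0 0 0 0" --pt "0 0 0 0" --pt "0 0 0 0" --pt "0 0 0 0"

```text
time_s: 14.18
tcp_pos: [0.5648, -0.1877, 0.3406]
ee_rot: [[0.721, -0.692, 0.0], [-0.692, -0.721, -0.0], [0.0, -0.0, -1.0]]
wrist_force: [0.8, 0.5, -2.5]
gripper_width: 0.313
```

```bash
python3 - <<'E'
from tilt import *
s=telemetry.sense();R=s["ee_rot"];cw=capture("wrist")
print(s["time_s"],s["tcp_pos"],s["wrist_force"],np.abs(s["joint_velocities"]).max())
# foot silhouette top row via background difference with the earlier crop
old=cv2.imread("pics/e5.png")[:,400:];new=cv2.resize(cw["color"][:250,220:440],(400,500))
d=cv2.absdiff(old,new).max(2);print("diff mean",d.mean(),"frac>30",(d>30).mean())
print(cv2.phaseCorrelate(np.float32(cv2.cvtColor(old,6))[170:440,100:270],np.float32(cv2.cvtColor(new,6))[170:440,100:270]))
f=np.array([.112*np.sin(np.radians(34)),0,.051+.112*np.cos(np.radians(34))])
print("foot-focus mm",(s["tcp_pos"]+R@f-[.610,-.2307,.1967])*1e3)
E
```

```text
14.175 [ 0.56484969 -0.18765776  0.34062677] [ 0.80697722  0.45568549 -2.50836669] 0.1205897089120891
diff mean 2.63146 frac>30 0.00574
((-0.028738343916003828, -0.10397367749536102), 0.7365107511983486)
foot-focus mm [ 0.04292292 -0.32392635  0.07660077]
```

Still, with no creep. Handing in.

```bash
python3 -c "
from station import order
print(order.finish_job())"
```

```text
the job is handed in; nothing more can be done
None
```

The bottle is held up to the grey inspection camera with its foot at the point between the prong tips, and the job is handed in. No verdict came back.

**What I did:** I gripped the tall bottle by the neck, about 112 mm above its foot, and lifted it off the board. The tool can only point straight down. To tilt the bottle, I pushed its foot end sideways against the fixed edge of the ware board, so that it swivelled in the jaws. I then lifted it clear, turned it and brought it down along the camera's line of sight.

**Last checks:**
- **Position:** the computed foot centre is under 1 mm from the measured focus point. This relies on the assumed tilt and grip height; the pictures agree to about 1 pixel, roughly 2 mm.
- **Angle:** the bottle leans about 34° against about 36.5° for the lens, so it is 2–3° off, within the 10° allowed. The two estimates of the lens lean differed slightly, at 36.3° and 36.9°.
- **Stillness:** over a one-second hold the image of the bottle moved only about 0.1 pixel, and the arm was still. The wrist force was about 2.5 N, which fits the bottle's weight alone.
- **Other objects:** I saw no contact with the camera or its prongs. I did not re-measure the bystander pieces at the end; the planned path kept clear of them.

It took about 14 s of the 38 s allowed.

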